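Walk the eyelet die block round to its fence

ROBOT

A 6-joint arm with a two-finger parallel gripper is mounted at the origin on the work surface. World frame = base frame: x ahead of the robot, y to its left, z up, the work surface at z = 0. Lengths are in m, angles in rad, forces in N, time in s.
With the tool pointing down it reaches from about 0.375 to 0.9 m from the base axis. Payload 3.1 kg.
Tool frame: the origin (TCP) lies midway between the tips of the shut fingers; the grasp point (between the pads) lies 19 mm behind it (manip.grasp_offset is the distance from the TCP to the grasp point, in m); z points along the fingers, y is the line along which they close (so a half turn about z gives the same grasp; the last joint's range is limited). The gripper opens to 85 mm and grips with 20 to 120 N. Pads are 22 mm wide; open, the fingers measure 114 mm over their backs; the gripper's body (76 mm by 85 mm) begins 54 mm behind the grasp point. The pads swing forward as they close: fully open they stand 13 mm farther back than shut.
Start: joints at [-1.343, 0.527, 1.433, -0, 1.181, -0.178], TCP at [0.247, -0.574, 0.231] pointing down, gripper open.
Joint ranges: [-3.08, 3.08], [-0.75, 2.2], [0.22, 2.44], [-1.43, 4.57], [0, 2.65], [-2.85, 2.85]. Speed limits (rad/s): [2.79, 2.79, 3.14, 3.14, 3.14, 3.14].

INTERFACE

Orientations are given as a unit quaternion [x, y, z, w].
In Python, from station import sensors, cams, order, manip gives the robot as it stands.
- The arm moves only by the tool move_arm, never from a script. Its argument "targets" is a list of rows, each an object of numbers: "dx", "dy", "dz": the shift along the world's x, y, z normalised to -1 to 1, where 1 is 25 mm; "rx", "ry", "rz": the turn, a rotation vector about the world's x, y, z normalised to -1 to 1, where 1 is 30 degrees. A call has exactly 10 rows; each row shifts and turns the commanded pose from where the row before left it; what a row does not reach is not made up. A row lasts 1/8 s, in which the tool goes at most 62.5 mm and 10.7 degrees, less where a joint would pass 70% of its speed; a pose out of reach is approached as far as the arm can. A call with a number of a shift or a turn outside -1 to 1 is refused whole. A call with a gripper value outside its range is refused whole. "claw" is the opening in per cent of the stroke, from 0 (shut) to 100 (fully open), set as the call begins (left out, the last holds). The fingers move at their own pace and stop on an object; "newtons" is the grip in N (left out, the last holds). Time passes only in rows, so rows that do not move let the fingers close, or fill a call up. It gives the time, the measured TCP pose, the force, the opening and the grip force at its end, in the units of the state.
- sensors.sense(): the state, without advancing time (a new reading comes with each control period).
- cams.snapshot(name): name is "scene" or "top" or "wrist"; returns the picture (384x512x3 uint8, red, green, blue); there is no depth.
- cams.camera_model(name): a dict with "fx", "fy", "cx", "cy" (pixels), "extrinsics" (4x4, takes a point from world to camera coordinates). Camera axes: x right, y down, z forward; pixel columns grow to the right and rows downward; lengths in m; the calibration is good to about 2 mm. A picture is of the moment at which its call begins: read the wrist's pose just before it. camera_model takes no time and is no camera call; for the wrist camera it gives the pose at the moment of the call.
- order.sign_off(): hands the job in; it is judged then, once.
The state is a dict: "t": time; "q": joint angles; "qd": joint speeds; "tau": joint torques, N m; "tcp_pos": TCP position; "tool_rot": TCP orientation; "force": force on the tool from outside, world axes, zero at the start; "ft_torque": the same for the moment, N m; "finger_gap": opening from 0.0 (shut) to 1.0 (fully open); "gripper_force": force on a finger pad.
Only numpy, scipy, OpenCV 4.12 (cv2) and the standard library are available. Lean on these libraries where they do the work, as an engineer would, in place of code of your own. Each camera call takes 0.05 s, during which the arm holds its last target. There are 200 camera calls.

TASK

The heavy eyelet die block stands askew on the cutting table. Without lifting it, push it round by its corners until its chamfered nose looks squarely at the metal fence while it is still at least a finger's width (20 mm) clear of it, pause there a moment, then push it forward until the nose lies flush against the fence with the whole block between the two bolt heads. Leave the sewing things round about where they are.

Things in the scene. Friction and masses are not known exactly. Their poses are not given: they have to be found in the camera images.
- die_block: steel-grey die block lying flat, 130 mm wide (x), 90 deep (y), 26 high, about 0.85 kg, slides stiffly, too big to grasp. Origin: centre of the underside, 45 mm from nose face and rear face; z up. +y points out of the nose: a face 86 mm wide between two 22 mm 45-degree chamfers, three small round dies in the top along it. Rear corners (y -45, x +-65 mm) are square.
- nose (a point): middle of the die block's nose face, 13 mm up; axes as the block's
- nose_a (a point): point on the nose face, 40 mm to the block's -x side of its middle
- nose_b (a point): point on the nose face, 40 mm to the block's +x side of its middle
- fence: straight aluminium bar fixed to the table, 300 mm long (x), 30 thick, 35 high, two dark bolt heads on top (9 mm high, 22 across) 105 mm either side of its middle. Origin: table level, middle of the working face, which is the plane y = 0 and looks to -y, where the block stands. The block is home with its axes parallel to the fence's, its origin near x 0, y -45 mm.
- spool_a: thread spool standing up, 34 mm across, 45 mm high, near the far end of the fence or beyond the block; leave it alone. Origin: centre of the underside
- spool_b: thread spool standing up, 34 mm across, 45 mm high, the other of these two places; leave it alone. Origin: centre of the underside
- rivet_tin: round flat tin, 62 mm across, 30 mm high, behind the block; leave it alone. Origin: centre of the underside
- beeswax: small light block 50 x 32 x 20 mm behind the fence; leave it alone. Origin: centre of the underside
- mallet: small hammer lying on the table; leave it alone. Its origin lies under its handle
- cone: cone of thread, 72 mm across, 125 mm high, behind the fence; leave it alone. Origin: centre of the underside
- shears: fabric shears lying flat, 240 mm long, 12 mm high; leave them alone. Origin: at the pivot
Things that resemble listed ones, but are neither listed nor needed, are in the scene too. What is shaped like the die_block but pink or purple is not meant.

How it is judged:
On the way, in this order (a step that is already met when the one before it is completed fails the run):
1. the die block's nose faces the fence squarely (within 6 degrees), at least 15 mm clear of it, held for 0.2 s (angle between the y axis of die_block and the y axis of fence, either way round below 0.105 rad and y of fence in the frame of die_block above 0.05 m and y of each of nose_a, nose_b in the frame of fence below -0.015 m), for 0.2 s.
2. the nose is pushed up flush with the fence (y of each of nose_a, nose_b in the frame of fence above -0.004 m), for 0.2 s.
At the end, for the whole second after the job is handed in: the die block lies flat and at rest with its nose flush on the fence (both nose points within 4 mm of the fence's face) and its middle within 32 mm of the fence's middle, so that the block lies between the bolt heads (all of step 2 and y of die_block in the frame of fence below -0.03 m and x of nose in the frame of fence between -0.032 and 0.032 m and height (world z) of die_block below 0.004 m and angle between die_block's own z axis and vertical below 0.05 rad and linear speed of die_block below 0.01 m/s and angular speed of die_block below 0.05 rad/s); the robot touches nothing.
It fails at once if the die block is lifted or tipped (more than 8 mm or about 9 degrees) (height (world z) of die_block above 0.008 m or angle between die_block's own z axis and vertical above 0.16 rad).
It fails at once if a bystander is moved more than 20 mm (distance of any of spool_a, spool_b, rivet_tin, beeswax, mallet, cone, shears from where it was at the start of the episode above 0.02 m).
It also fails if it takes over 67 s, if anything falls off the work surface, if the arm or the gripper's body presses on something with over 40 N, if the wrist force passes 120 N, or if a joint passes its speed limit or range.

## Working session

There is one attempt and no reset: what is moved stays moved. The work goes in short steps, Python scripts to look and compute and a tool call to move; the robot and the scene stay as the last step left them, time stands still between calls to the robot, and variables do not carry over. Pictures are saved under pics/ and viewed, at most 10 in all, crops included, and the job is handed in when it is done.

Besides the shell and the picture viewer there is one more tool, called as name(argument=value, ...) on one line, values as JSON. move_arm: Moves the arm, as the interface text tells. Scaled input: -1 to 1 covers 25 mm each way for a shift and 30 degrees each way for a turn. Its arguments: {"type":"object","properties":{"targets":{"type":"array"},"claw":{"type":"number"},"newtons":{"type":"number"}},"required":["targets"]}

```bash
mkdir -p pics; ls
python3 - <<'E'
from station import sensors,cams
import cv2,numpy as np
print(sensors.sense())
for n in("scene","top"):
    im=cams.snapshot(n);np.save(f"pics/{n}0.npy",im)
    cv2.imwrite(f"pics/{n}0.png",cv2.resize(im[:,:,::-1],(800,600)))
    m=cams.camera_model(n);print(n,m["fx"],m["cx"],m["cy"],np.round(m["extrinsics"],3).tolist())
E
```

```text
pics
{'t': 0.0, 'q': array([-1.34250267e+00,  5.28448246e-01,  1.43392113e+00,  3.04221402e-05,
        1.18140721e+00, -1.78497556e-01]), 'qd': array([-2.05819269e-03, -6.27831856e-05, -2.16793396e-04, -1.47726213e-03,
        7.31425067e-04, -9.92963668e-04]), 'tau': array([ 5.53967184e-04, -4.42350590e+01, -1.78022951e+01, -3.35221857e-04,
        8.23010691e-03, -6.04834284e-06]), 'tcp_pos': array([ 0.24715951, -0.57326252,  0.23033865]), 'tool_rot': array([ 9.79386912e-01,  2.01990306e-01, -1.31233404e-05, -1.09197934e-03]), 'force': array([ 0.54317789, -0.20378964, -0.1781318 ]), 'ft_torque': array([-0.04226291, -0.01401187, -0.0447928 ]), 'gripper_force': 0.0, 'finger_gap': 1.0014731963021035}
scene 485.1696159262235 252.81178589557592 192.79071445619869 [[-0.461, 0.887, 0.015, 0.241], [0.694, 0.371, -0.617, -0.38], [-0.553, -0.274, -0.787, 1.634], [0.0, 0.0, 0.0, 1.0]]
top 462.8233804101643 252.346604793862 185.6441863904131 [[-0.028, -1.0, 0.008, 0.018], [-0.997, 0.028, -0.072, 0.587], [0.072, -0.01, -0.997, 1.49], [0.0, 0.0, 0.0, 1.0]]
```

View pics/top0.png

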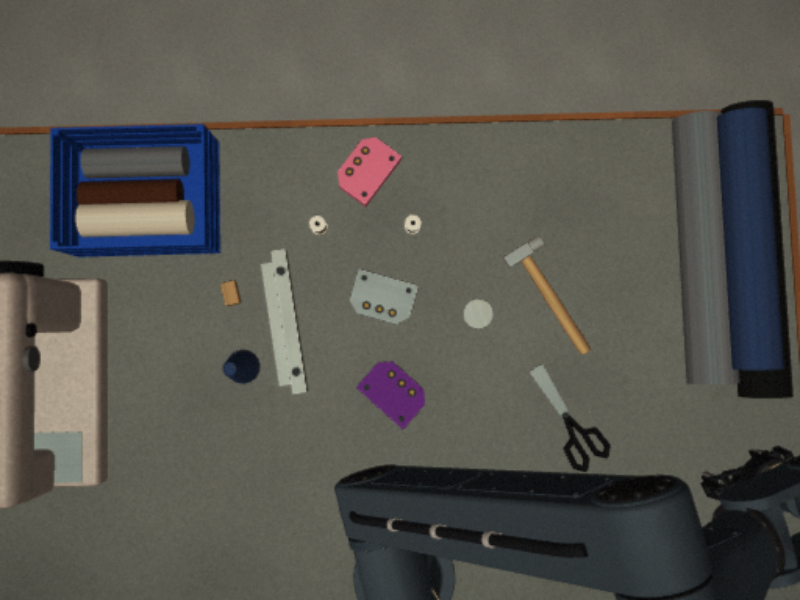

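View pics/scene0.png

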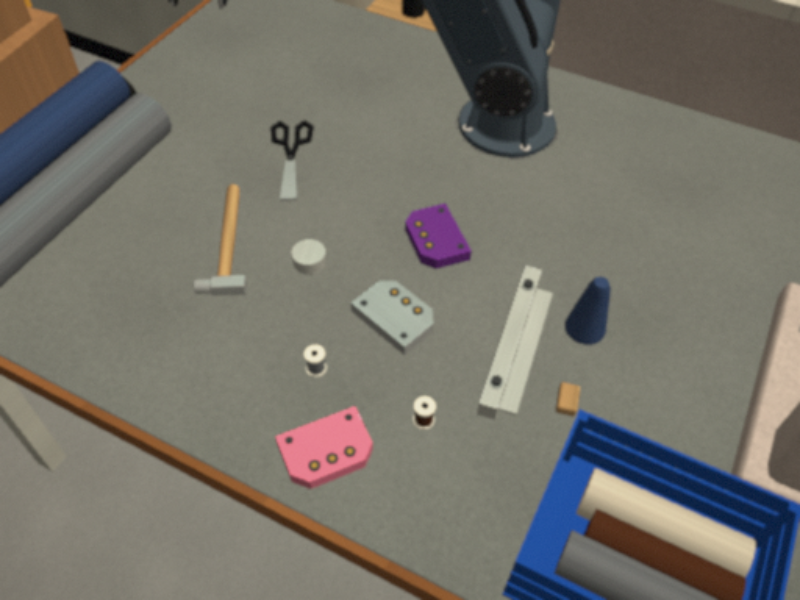

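The top view shows the steel-grey block at (383,297), with its dies on the lower left so the nose points towards the robot. The pink (369,170) and purple (391,394) blocks are decoys. The fence with two bolts runs (272,250)–(305,392), spools are at (318,224) and (413,224), and the tin is at (478,314). I'll measure with masks and confirm in one crop.

```bash
cat > h.py <<'E'
import numpy as np,cv2
from station import cams,sensors
def ray(m,uv,z):
    E=np.array(m["extrinsics"]);R,t=E[:3,:3],E[:3,3];c=-R.T@t
    uv=np.atleast_2d(uv).astype(float)
    d=np.c_[(uv[:,0]-m["cx"])/m["fx"],(uv[:,1]-m["cy"])/m["fy"],np.ones(len(uv))]@R
    return (c+d*((z-c[2])/d[:,2:]))[:,:2]
def pix(m,P):
    E=np.array(m["extrinsics"]);p=np.atleast_2d(P)@E[:3,:3].T+E[:3,3]
    return np.c_[m["fx"]*p[:,0]/p[:,2]+m["cx"],m["fy"]*p[:,1]/p[:,2]+m["cy"]]
def tri(ms,uvs):
    A=[]
    for m,(u,v) in zip(ms,uvs):
        E=np.array(m["extrinsics"]);P=np.diag([m["fx"],m["fy"],1.])@E[:3];P[0]+=m["cx"]*E[2];P[1]+=m["cy"]*E[2]
        A+=[u*P[2]-P[0],v*P[2]-P[1]]
    x=np.linalg.svd(np.array(A))[2][-1];return x[:3]/x[3]
E
python3 - <<'E'
from h import *
for n,(u0,v0,u1,v1) in (("top",(160,150,310,260)),("scene",(220,165,360,270))):
    im=np.load(f"pics/{n}0.npy");c=im[v0:v1,u0:u1,::-1]
    cv2.imwrite(f"pics/{n}c.png",cv2.resize(c,None,fx=5,fy=5,interpolation=cv2.INTER_CUBIC))
a=cv2.imread("pics/topc.png");print(a.shape)
im=np.load("pics/top0.npy");print(im[190,245],im[200,225],im[220,245],im[200,178],im[200,190])
E
```

```text
(550, 750, 3)
[144 153 141] [104 104  90] [96 95 85] [167 172 152] [103 103  92]
```

View pics/topc.png

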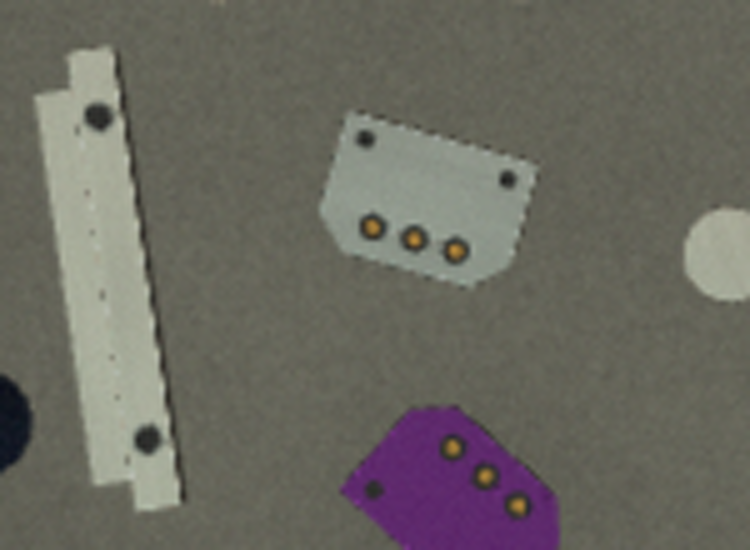

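View pics/scenec.png

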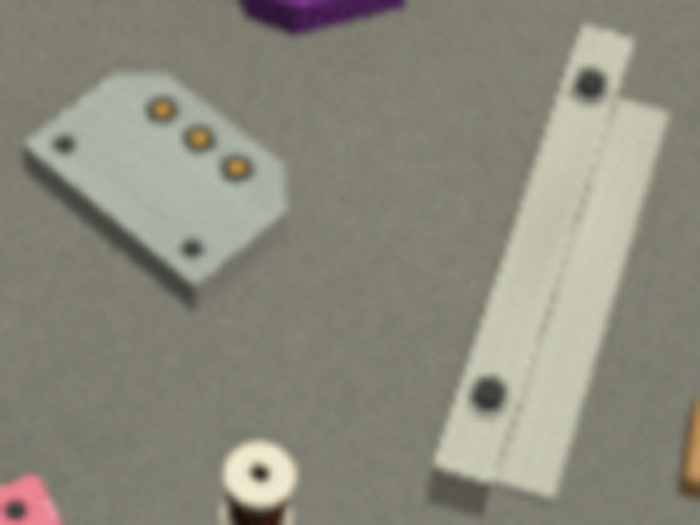

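```bash
cat >> h.py <<'E'
def block(im,m,z=0.026,near=None,lo=125):
    f=im.astype(int);mk=((f.min(2)>lo-12)&(f[:,:,1]>lo)&(np.ptp(f,axis=2)<28)).astype(np.uint8)
    mk=cv2.morphologyEx(mk,cv2.MORPH_CLOSE,np.ones((3,3)))
    cs,_=cv2.findContours(mk,cv2.RETR_EXTERNAL,cv2.CHAIN_APPROX_NONE);best=None
    org=(f[:,:,0]-f[:,:,2]>50)&(f[:,:,0]>110)
    for c in cs:
        if cv2.contourArea(c)<300: continue
        P=ray(m,c[:,0],z).astype(np.float32)*1000
        (x,y),(w,h),a=cv2.minAreaRect(P)
        if 75<min(w,h)<105 and 112<max(w,h)<148:
            hull=np.zeros(mk.shape,np.uint8);cv2.drawContours(hull,[c],-1,1,-1)
            v,u=np.nonzero(org&(hull>0));D=ray(m,np.c_[u,v],z).mean(0)*1000
            b=np.radians(a if w<h else a+90)  # direction of the short side
            d=np.array([np.cos(b),np.sin(b)]);d*=np.sign(d@(D-[x,y]))
            return np.array([x,y]),np.degrees(np.arctan2(d[1],d[0])),sorted((w,h)),D,c[:,0]
E
python3 - <<'E'
from h import *
M={n:cams.camera_model(n) for n in("top","scene")}
T=lambda p:np.array(p)/5+[160,150]-0.4
S=lambda p:np.array(p)/5+[220,165]-0.4
for n,a,b in(("rearL",(348,112),(195,285)),("rearR",(538,165),(25,143)),("bolt far",(98,116),(488,394)),("bolt near",(147,438),(589,84)),("fence far",(113,46),(435,463)),("fence near",(181,503),(583,25)),("spoolA?",None,None)):
    if a: print(n,np.round(tri([M["top"],M["scene"]],[T(a),S(b)])*1000,1))
im=np.load("pics/top0.npy")
for n in M:
    r=block(np.load(f"pics/{n}0.npy"),M[n]);print(n,r and [np.round(x,1) for x in r[:4]])
# fence: bolts and front edge, top view
f=im.astype(int);g=f.sum(2)
P=[]
for v in range(163,248):
    row=f[v,165:200,1];u=np.nonzero(row>130)[0]
    if len(u): P.append((165+u[-1]+.5,v))
P=ray(M["top"],P,.035)*1000
vx,vy,x0,y0=cv2.fitLine(P.astype(np.float32),cv2.DIST_HUBER,0,.01,.01).ravel()
print("edge dir",np.degrees(np.arctan2(vy,vx)),x0,y0,P.min(0),P.max(0))
for n,uv,z in(("spool far L",(318,224),.045),("spool R",(413,224),.045),("tin",(478,314),.03),("purple",(391,394),.026),("pink",(369,170),.026),("cone tip",(232,366),.125)):
    print(n,np.round(ray(M["top"],np.array(uv)*.64,z)*1000))
E
```

```text
rearL [634.3  75.3  22.3]
rearR [595.8 -47.3  23.4]
bolt far [634.4 236.1  38.2]
bolt near [426.7 208.1  38.6]
fence far [680.  227.2  33.4]
fence near [384.3 188.3  33.3]
top [array([572.8,  27.7]), np.float64(162.4), array([ 88.6, 129.1]), array([549.8,  34.8])]
scene None
edge dir 7.6519465 528.71265 207.80058 [394.58324196 188.97050489] [666.19983834 226.05541432]
spool far L [[727. 156.]]
spool R [[722. -41.]]
tin [[ 532. -171.]]
purple [[373.  14.]]
pink [[842.  48.]]
cone tip [[442. 319.]]
```

move_arm(targets=[{"dx": 0.75,"dy": 1,"rz": 0.23},{"dx": 0.75,"dy": 1,"rz": 0.23},{"dx": 0.75,"dy": 1,"rz": 0.23},{"dx": 0.75,"dy": 1,"rz": 0.23},{"dx": 0.75,"dy": 1,"rz": 0.23},{"dx": 0.75,"dy": 1,"rz": 0.23},{"dx": 0.75,"dy": 1,"rz": 0.23},{"dx": 0.75,"dy": 1,"rz": 0.23},{"dx": 0.75,"dy": 1,"rz": 0.23},{"dx": 0.75,"dy": 1,"rz": 0.23}], claw=0)

```text
schema error: expected keys dx, dy, dz, rx, ry, rz
```

move_arm(targets=[{"dx": 0.75,"dy": 1,"dz": -0.4,"rz": 0.23},{"dx": 0.75,"dy": 1,"dz": -0.4,"rz": 0.23},{"dx": 0.75,"dy": 1,"dz": -0.4,"rz": 0.23},{"dx": 0.75,"dy": 1,"dz": -0.4,"rz": 0.23},{"dx": 0.75,"dy": 1,"dz": -0.4,"rz": 0.23},{"dx": 0.75,"dy": 1,"dz": -0.4,"rz": 0.23},{"dx": 0.75,"dy": 1,"dz": -0.4,"rz": 0.23},{"dx": 0.75,"dy": 1,"dz": -0.4,"rz": 0.23},{"dx": 0.75,"dy": 1,"dz": -0.4,"rz": 0.23},{"dx": 0.75,"dy": 1,"dz": -0.4,"rz": 0.23}])

```text
schema error: expected keys dx, dy, dz, rx, ry, rz
```

Both calls were refused because each row needs all six keys. I'll send them again in full.

move_arm(targets=[{"dx": 0.75,"dy": 1,"dz": 0,"rx": 0,"ry": 0,"rz": 0.23},{"dx": 0.75,"dy": 1,"dz": 0,"rx": 0,"ry": 0,"rz": 0.23},{"dx": 0.75,"dy": 1,"dz": 0,"rx": 0,"ry": 0,"rz": 0.23},{"dx": 0.75,"dy": 1,"dz": 0,"rx": 0,"ry": 0,"rz": 0.23},{"dx": 0.75,"dy": 1,"dz": 0,"rx": 0,"ry": 0,"rz": 0.23},{"dx": 0.75,"dy": 1,"dz": 0,"rx": 0,"ry": 0,"rz": 0.23},{"dx": 0.75,"dy": 1,"dz": 0,"rx": 0,"ry": 0,"rz": 0.23},{"dx": 0.75,"dy": 1,"dz": 0,"rx": 0,"ry": 0,"rz": 0.23},{"dx": 0.75,"dy": 1,"dz": 0,"rx": 0,"ry": 0,"rz": 0.23},{"dx": 0.75,"dy": 1,"dz": 0,"rx": 0,"ry": 0,"rz": 0.23}], claw=0)

```text
t: 1.35
tcp_pos: [0.4352, -0.3229, 0.2309]
tool_rot: [0.691, 0.723, 0.0, -0.0]
force: [0.5, 0.5, -0.1]
finger_gap: -0.002
gripper_force: 0.0
```

move_arm(targets=[{"dx": 0.75,"dy": 1,"dz": -0.4,"rx": 0,"ry": 0,"rz": 0.23},{"dx": 0.75,"dy": 1,"dz": -0.4,"rx": 0,"ry": 0,"rz": 0.23},{"dx": 0.75,"dy": 1,"dz": -0.4,"rx": 0,"ry": 0,"rz": 0.23},{"dx": 0.75,"dy": 1,"dz": -0.4,"rx": 0,"ry": 0,"rz": 0.23},{"dx": 0.75,"dy": 1,"dz": -0.4,"rx": 0,"ry": 0,"rz": 0.23},{"dx": 0.75,"dy": 1,"dz": -0.4,"rx": 0,"ry": 0,"rz": 0.23},{"dx": 0.75,"dy": 1,"dz": -0.4,"rx": 0,"ry": 0,"rz": 0.23},{"dx": 0.75,"dy": 1,"dz": -0.4,"rx": 0,"ry": 0,"rz": 0.23},{"dx": 0.75,"dy": 1,"dz": -0.4,"rx": 0,"ry": 0,"rz": 0.23},{"dx": 0.75,"dy": 1,"dz": -0.4,"rx": 0,"ry": 0,"rz": 0.23}])

```text
t: 2.6
tcp_pos: [0.6225, -0.073, 0.1305]
tool_rot: [0.16, 0.987, 0.0, -0.001]
force: [0.8, -0.2, 1.4]
finger_gap: -0.001
gripper_force: 0.0
```

move_arm(targets=[{"dx": 0.03,"dy": 0.2,"dz": -0.8,"rx": 0,"ry": 0,"rz": 0},{"dx": 0.03,"dy": 0.2,"dz": -0.8,"rx": 0,"ry": 0,"rz": 0},{"dx": 0.03,"dy": 0.2,"dz": -0.8,"rx": 0,"ry": 0,"rz": 0},{"dx": 0.03,"dy": 0.2,"dz": -0.8,"rx": 0,"ry": 0,"rz": 0},{"dx": 0.03,"dy": 0.2,"dz": -0.8,"rx": 0,"ry": 0,"rz": 0},{"dx": 0,"dy": 0.2,"dz": -0.8,"rx": 0,"ry": 0,"rz": 0},{"dx": -0.1,"dy": 0.03,"dz": 0,"rx": 0,"ry": 0,"rz": 0},{"dx": -0.1,"dy": 0.03,"dz": 0,"rx": 0,"ry": 0,"rz": 0},{"dx": -0.1,"dy": 0.03,"dz": 0,"rx": 0,"ry": 0,"rz": 0},{"dx": 0,"dy": 0,"dz": 0,"rx": 0,"ry": 0,"rz": 0}])

```text
t: 3.85
tcp_pos: [0.6187, -0.0419, 0.0121]
tool_rot: [0.162, 0.987, -0.0, 0.001]
force: [0.2, 0.3, -0.2]
finger_gap: -0.006
gripper_force: 0.0
```

```bash
cat > look.py <<'E'
import sys
from h import *
n=sys.argv[1];im=cams.snapshot("top");m=cams.camera_model("top")
np.save(f"pics/t{n}.npy",im)
s=sensors.sense();print(s["t"],np.round(s["tcp_pos"]*1000,1),np.round(s["force"],1))
r=block(im,m)
F=np.array([532.4,208]);a=np.radians(7.65);fx=np.array([np.cos(a),np.sin(a)]);fy=np.array([-fx[1],fx[0]])
if r:
    b=np.radians(r[1]);uy=np.array([np.cos(b),np.sin(b)]);ux=np.array([uy[1],-uy[0]]);d=s["tcp_pos"][:2]*1000-r[0]
    print("c",r[0],"head",r[1],"size",r[2],"fence xy",(r[0]-F)@fx,(r[0]-F)@fy,"tcp in block",d@ux,d@uy)
cv2.imwrite(f"pics/t{n}.png",cv2.resize(im[110:290,130:350,::-1],None,fx=3.3,fy=3.3,interpolation=cv2.INTER_CUBIC))
E
python3 look.py 1
```

```text
3.9 [618.9 -41.9  12. ] [-0.9  0.4 -0.9]
```

View pics/t1.png

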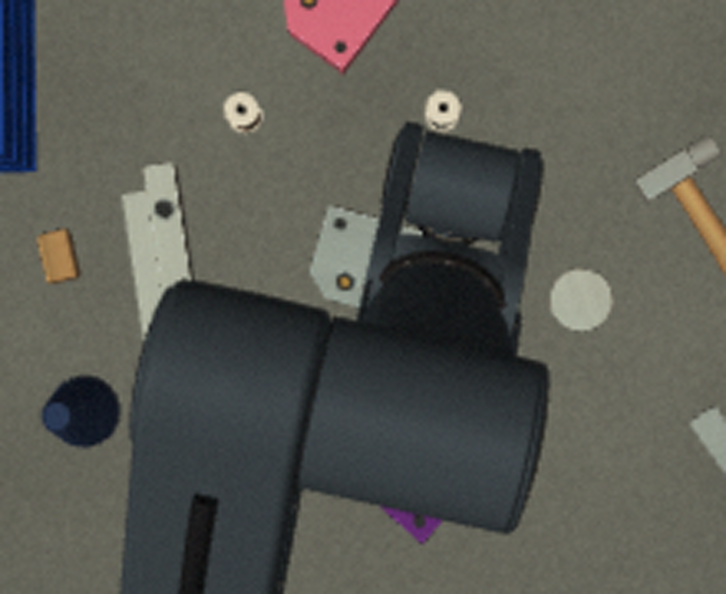

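The arm hides most of the block, but the fingers stand behind its rear −x corner and are clear of it. I'll push along an arc of about 30°.

move_arm(targets=[{"dx": -0.34,"dy": 0.12,"dz": 0,"rx": 0,"ry": 0,"rz": 0},{"dx": -0.24,"dy": -0.04,"dz": 0,"rx": 0,"ry": 0,"rz": -0.11},{"dx": -0.24,"dy": -0.04,"dz": 0,"rx": 0,"ry": 0,"rz": -0.11},{"dx": -0.24,"dy": -0.04,"dz": 0,"rx": 0,"ry": 0,"rz": -0.11},{"dx": -0.24,"dy": 0,"dz": 0,"rx": 0,"ry": 0,"rz": -0.11},{"dx": -0.24,"dy": 0,"dz": 0,"rx": 0,"ry": 0,"rz": -0.11},{"dx": -0.24,"dy": 0,"dz": 0,"rx": 0,"ry": 0,"rz": -0.11},{"dx": -0.24,"dy": 0.04,"dz": 0,"rx": 0,"ry": 0,"rz": -0.11},{"dx": -0.24,"dy": 0.04,"dz": 0,"rx": 0,"ry": 0,"rz": -0.11},{"dx": -0.24,"dy": 0.04,"dz": 0,"rx": 0,"ry": 0,"rz": -0.11}])

```text
t: 5.15
tcp_pos: [0.5575, -0.0394, 0.0119]
tool_rot: [0.411, 0.912, 0.0, 0.002]
force: [2.9, -1.5, -0.8]
finger_gap: -0.004
gripper_force: 1.3
```

```bash
python3 look.py 2
python3 - <<'E'
from h import *
im=cams.snapshot("scene");np.save("pics/s2.npy",im)
a=cv2.resize(im[120:300,170:380,::-1],None,fx=3,fy=3,interpolation=cv2.INTER_CUBIC)
b=cv2.imread("pics/t2.png")[::,:]
w=cams.snapshot("wrist")[:,:,::-1]
c=cv2.resize(a,(400,343));d=cv2.resize(b,(400,327));e=cv2.resize(w,(340,255))
o=np.zeros((600,800,3),np.uint8);o[:343,:400]=c;o[:327,400:]=d;o[345:600,:340]=e
cv2.imwrite("pics/m2.png",o)
E
```

```text
5.2 [556.3 -39.1  11.9] [ 1.9 -1.   1.2]
```

View pics/m2.png

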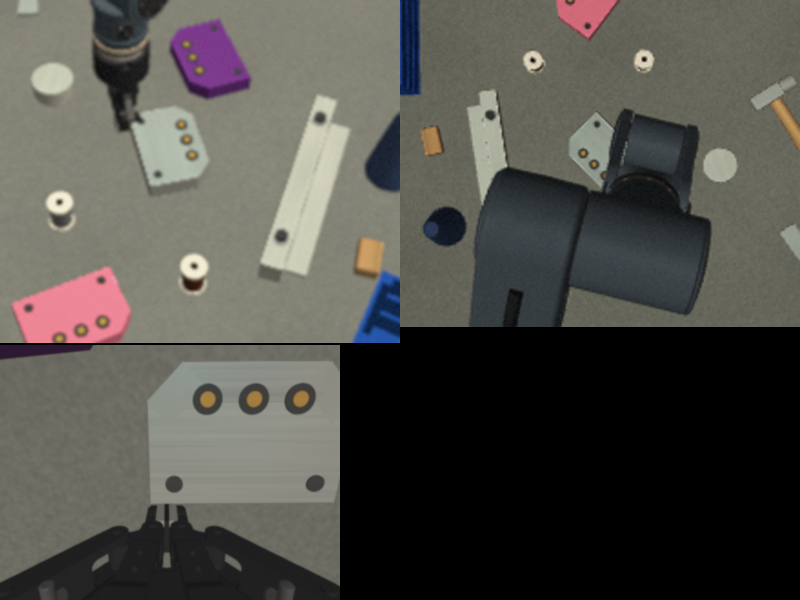

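The scene and wrist views show the block following the fingers and turned about 30°, with the fingertips still on its rear −x corner. The wrist camera sees all three dies, at about (207..300, 54) in its tile, so I'll track the block by them.

```bash
cat > wl.py <<'E'
import sys
from h import *
s=sensors.sense();m=cams.camera_model("wrist");im=cams.snapshot("wrist");f=im.astype(int)
if len(sys.argv)>1: cv2.imwrite(f"pics/{sys.argv[1]}.png",im[:,:,::-1])
mk=((f[:,:,0]-f[:,:,2]>60)&(f[:,:,0]>100)).astype(np.uint8)
n,lab,st,ce=cv2.connectedComponentsWithStats(mk);D=[]
for i in range(1,n):
    if st[i,4]<40: continue
    u,v=ce[i];r=int(np.sqrt(st[i,4]/np.pi)*2.6);ring=cv2.circle(np.zeros(mk.shape,np.uint8),(int(u),int(v)),r,1,2)
    c=np.median(f[ring>0],axis=0)
    if np.ptp(c)<35: D.append(ray(m,ce[i],.026)[0]*1000)
D=np.array(D);print("t",round(s["t"],2),"tcp",np.round(s["tcp_pos"]*1000,1),"F",np.round(s["force"],1),"dies",len(D))
if len(D)==3:
    i,j=max(((i,j) for i in range(3) for j in range(3)),key=lambda k:np.linalg.norm(D[k[0]]-D[k[1]]))
    ux=(D[j]-D[i])/np.linalg.norm(D[j]-D[i])
    if ux[0]<0: ux=-ux          # block +x looks to world +x here
    uy=np.array([-ux[1],ux[0]]);c=D.mean(0)-24*uy
    F=np.array([532.4,208]);a=np.radians(7.65);fx=np.array([np.cos(a),np.sin(a)]);fy=np.array([-fx[1],fx[0]])
    h=np.degrees(np.arctan2(uy[1],uy[0]));q=s["tool_rot"];tx=np.degrees(2*np.arctan2(q[1],q[0]))
    d=s["tcp_pos"][:2]*1000-c
    print("span",np.linalg.norm(D[j]-D[i]).round(1),"c",c.round(1),"turn left",round(h-97.65,1),"tool-block",round(tx-h,1),
     "fence xy",((c-F)@fx).round(1),((c-F)@fy).round(1),"tcp in block",(d@ux).round(1),(d@uy).round(1))
E
python3 wl.py
```

```text
t 5.3 tcp [556.4 -39.   11.8] F [ 1.3 -1.5  1.4] dies 3
span 57.2 c [558.8  40. ] turn left 34.3 tool-block -0.3 fence xy 3.8 -170.0 tcp in block -54.6 -57.3
```

move_arm(targets=[{"dx": -0.26,"dy": 0.1,"dz": 0,"rx": 0,"ry": 0,"rz": -0.127},{"dx": -0.26,"dy": 0.1,"dz": 0,"rx": 0,"ry": 0,"rz": -0.127},{"dx": -0.26,"dy": 0.1,"dz": 0,"rx": 0,"ry": 0,"rz": -0.127},{"dx": -0.24,"dy": 0.15,"dz": 0,"rx": 0,"ry": 0,"rz": -0.127},{"dx": -0.24,"dy": 0.15,"dz": 0,"rx": 0,"ry": 0,"rz": -0.127},{"dx": -0.24,"dy": 0.15,"dz": 0,"rx": 0,"ry": 0,"rz": -0.127},{"dx": -0.2,"dy": 0.2,"dz": 0,"rx": 0,"ry": 0,"rz": -0.127},{"dx": -0.2,"dy": 0.2,"dz": 0,"rx": 0,"ry": 0,"rz": -0.127},{"dx": -0.2,"dy": 0.2,"dz": 0,"rx": 0,"ry": 0,"rz": -0.127},{"dx": 0,"dy": 0,"dz": 0,"rx": 0,"ry": 0,"rz": 0}])

```text
t: 6.6
tcp_pos: [0.5035, -0.0048, 0.0115]
tool_rot: [0.66, 0.751, -0.0, -0.0]
force: [-0.1, -1.6, 0.3]
finger_gap: 0.003
gripper_force: 0.5
```

```bash
python3 wl.py w3
```

```text
t 6.6 tcp [503.5  -4.8  11.5] F [-0.1 -1.6  0.3] dies 3
span 57.2 c [550.3  58.5] turn left -0.8 tool-block 0.5 fence xy -2.2 -150.5 tcp in block -54.1 -57.3
```

move_arm(targets=[{"dx": 0.03,"dy": -0.24,"dz": 0,"rx": 0,"ry": 0,"rz": 0},{"dx": 0.03,"dy": -0.24,"dz": 0,"rx": 0,"ry": 0,"rz": 0},{"dx": 0.54,"dy": 0.065,"dz": 0,"rx": 0,"ry": 0,"rz": 0},{"dx": 0.54,"dy": 0.065,"dz": 0,"rx": 0,"ry": 0,"rz": 0},{"dx": 0.54,"dy": 0.065,"dz": 0,"rx": 0,"ry": 0,"rz": 0},{"dx": 0.54,"dy": 0.065,"dz": 0,"rx": 0,"ry": 0,"rz": 0},{"dx": 0,"dy": 0,"dz": 0,"rx": 0,"ry": 0,"rz": 0},{"dx": 0,"dy": 0,"dz": 0,"rx": 0,"ry": 0,"rz": 0},{"dx": 0,"dy": 0,"dz": 0,"rx": 0,"ry": 0,"rz": 0},{"dx": 0,"dy": 0,"dz": 0,"rx": 0,"ry": 0,"rz": 0}])

```text
t: 7.9
tcp_pos: [0.5586, -0.0105, 0.0113]
tool_rot: [0.661, 0.751, -0.0, -0.0]
force: [-0.3, -0.4, 0.6]
finger_gap: 0.001
gripper_force: 0.0
```

move_arm(targets=[{"dx": 0,"dy": 0,"dz": 0,"rx": 0,"ry": 0,"rz": 0},{"dx": 0,"dy": 0,"dz": 0,"rx": 0,"ry": 0,"rz": 0},{"dx": 0,"dy": 0,"dz": 0,"rx": 0,"ry": 0,"rz": 0},{"dx": 0,"dy": 0,"dz": 0,"rx": 0,"ry": 0,"rz": 0},{"dx": 0,"dy": 0,"dz": 0,"rx": 0,"ry": 0,"rz": 0},{"dx": 0,"dy": 0,"dz": -0.06,"rx": 0,"ry": 0,"rz": 0},{"dx": 0,"dy": 0,"dz": -0.06,"rx": 0,"ry": 0,"rz": 0},{"dx": 0,"dy": 0,"dz": -0.06,"rx": 0,"ry": 0,"rz": 0},{"dx": 0,"dy": 0,"dz": -0.06,"rx": 0,"ry": 0,"rz": 0},{"dx": 0,"dy": 0,"dz": 0,"rx": 0,"ry": 0,"rz": 0}], claw=70)

```text
t: 9.15
tcp_pos: [0.559, -0.0104, 0.0051]
tool_rot: [0.661, 0.751, -0.0, -0.0]
force: [-0.1, -0.1, 1.0]
finger_gap: 0.697
gripper_force: 0.0
```

```bash
python3 wl.py w4
```

```text
t 9.15 tcp [559.  -10.4   5.1] F [-0.1 -0.1  1. ] dies 3
span 57.3 c [549.1  58.7] turn left -0.7 tool-block 0.4 fence xy -3.3 -150.2 tcp in block 1.5 -69.8
```

View pics/w4.png

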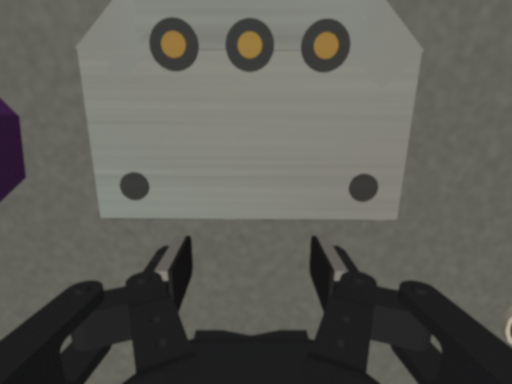

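The wrist view shows the open fingers at (185,250) and (315,250), squarely behind the rear edge (row 217) and centred on it. Now I push forward, fast first and slow at the end.

move_arm(targets=[{"dx": -0.05,"dy": 0.36,"dz": 0,"rx": 0,"ry": 0,"rz": 0},{"dx": -0.05,"dy": 0.36,"dz": 0,"rx": 0,"ry": 0,"rz": 0},{"dx": -0.05,"dy": 0.36,"dz": 0,"rx": 0,"ry": 0,"rz": 0},{"dx": -0.05,"dy": 0.36,"dz": 0,"rx": 0,"ry": 0,"rz": 0},{"dx": -0.05,"dy": 0.36,"dz": 0,"rx": 0,"ry": 0,"rz": 0},{"dx": -0.05,"dy": 0.36,"dz": 0,"rx": 0,"ry": 0,"rz": 0},{"dx": -0.05,"dy": 0.36,"dz": 0,"rx": 0,"ry": 0,"rz": 0},{"dx": -0.05,"dy": 0.36,"dz": 0,"rx": 0,"ry": 0,"rz": 0},{"dx": -0.05,"dy": 0.36,"dz": 0,"rx": 0,"ry": 0,"rz": 0},{"dx": -0.05,"dy": 0.36,"dz": 0,"rx": 0,"ry": 0,"rz": 0}])

```text
t: 10.45
tcp_pos: [0.5469, 0.0795, 0.0054]
tool_rot: [0.66, 0.751, -0.0, 0.001]
force: [0.4, -5.0, -1.4]
finger_gap: 0.698
gripper_force: 2.7
```

```bash
python3 wl.py w5
```

```text
t 10.45 tcp [546.9  79.5   5.4] F [ 0.4 -5.  -1.4] dies 3
span 57.3 c [538.3 136.1] turn left -0.3 tool-block 0.0 fence xy -3.8 -72.0 tcp in block 1.4 -57.3
```

move_arm(targets=[{"dx": -0.025,"dy": 0.18,"dz": 0,"rx": 0,"ry": 0,"rz": 0},{"dx": -0.025,"dy": 0.18,"dz": 0,"rx": 0,"ry": 0,"rz": 0},{"dx": -0.025,"dy": 0.18,"dz": 0,"rx": 0,"ry": 0,"rz": 0},{"dx": -0.025,"dy": 0.18,"dz": 0,"rx": 0,"ry": 0,"rz": 0},{"dx": -0.025,"dy": 0.18,"dz": 0,"rx": 0,"ry": 0,"rz": 0},{"dx": -0.01,"dy": 0.04,"dz": 0,"rx": 0,"ry": 0,"rz": 0},{"dx": -0.01,"dy": 0.04,"dz": 0,"rx": 0,"ry": 0,"rz": 0},{"dx": 0,"dy": 0.04,"dz": 0,"rx": 0,"ry": 0,"rz": 0},{"dx": 0,"dy": 0,"dz": 0,"rx": 0,"ry": 0,"rz": 0},{"dx": 0,"dy": 0,"dz": 0,"rx": 0,"ry": 0,"rz": 0}])

```text
t: 11.75
tcp_pos: [0.5432, 0.1046, 0.0054]
tool_rot: [0.66, 0.751, -0.0, 0.0]
force: [1.4, -5.0, 0.3]
finger_gap: 0.698
gripper_force: 2.6
```

```bash
python3 wl.py w6
```

```text
t 11.75 tcp [543.2 104.6   5.4] F [ 1.4 -5.   0.3] dies 3
span 57.3 c [534.6 161.2] turn left -0.3 tool-block 0.0 fence xy -4.0 -46.7 tcp in block 1.3 -57.2
```

move_arm(targets=[{"dx": 0,"dy": 0.02,"dz": 0,"rx": 0,"ry": 0,"rz": 0},{"dx": 0,"dy": 0.02,"dz": 0,"rx": 0,"ry": 0,"rz": 0},{"dx": 0,"dy": 0.02,"dz": 0,"rx": 0,"ry": 0,"rz": 0},{"dx": 0,"dy": 0.02,"dz": 0,"rx": 0,"ry": 0,"rz": 0},{"dx": 0,"dy": 0,"dz": 0,"rx": 0,"ry": 0,"rz": 0},{"dx": 0,"dy": 0,"dz": 0,"rx": 0,"ry": 0,"rz": 0},{"dx": 0,"dy": 0,"dz": 0,"rx": 0,"ry": 0,"rz": 0},{"dx": 0,"dy": 0,"dz": 0,"rx": 0,"ry": 0,"rz": 0},{"dx": 0,"dy": 0,"dz": 0,"rx": 0,"ry": 0,"rz": 0},{"dx": 0,"dy": 0,"dz": 0,"rx": 0,"ry": 0,"rz": 0}])

```text
t: 13.05
tcp_pos: [0.543, 0.1065, 0.0054]
tool_rot: [0.66, 0.751, -0.0, 0.0]
force: [-0.1, -5.3, 0.1]
finger_gap: 0.702
gripper_force: 2.7
```

```bash
python3 wl.py w7
```

```text
t 13.05 tcp [543.  106.5   5.4] F [-0.1 -5.3  0.1] dies 3
span 57.3 c [534.4 163.1] turn left -0.3 tool-block 0.0 fence xy -3.9 -44.7 tcp in block 1.3 -57.2
```

move_arm(targets=[{"dx": 0,"dy": 0.02,"dz": 0,"rx": 0,"ry": 0,"rz": 0},{"dx": 0,"dy": 0.02,"dz": 0,"rx": 0,"ry": 0,"rz": 0},{"dx": 0,"dy": 0.02,"dz": 0,"rx": 0,"ry": 0,"rz": 0},{"dx": 0,"dy": 0.02,"dz": 0,"rx": 0,"ry": 0,"rz": 0},{"dx": 0,"dy": 0.02,"dz": 0,"rx": 0,"ry": 0,"rz": 0},{"dx": 0,"dy": 0,"dz": 0,"rx": 0,"ry": 0,"rz": 0},{"dx": 0,"dy": 0,"dz": 0,"rx": 0,"ry": 0,"rz": 0},{"dx": 0,"dy": 0,"dz": 0,"rx": 0,"ry": 0,"rz": 0},{"dx": 0,"dy": 0,"dz": 0,"rx": 0,"ry": 0,"rz": 0},{"dx": 0,"dy": 0,"dz": 0,"rx": 0,"ry": 0,"rz": 0}])

```text
t: 14.35
tcp_pos: [0.5431, 0.1079, 0.0054]
tool_rot: [0.66, 0.751, -0.001, 0.001]
force: [0.9, -10.5, 0.4]
finger_gap: 0.696
gripper_force: 5.0
```

```bash
python3 wl.py w8
```

```text
t 14.35 tcp [543.1 107.9   5.4] F [  0.9 -10.5   0.4] dies 3
span 57.3 c [534.5 164.5] turn left -0.2 tool-block -0.0 fence xy -3.7 -43.4 tcp in block 1.2 -57.2
```

move_arm(targets=[{"dx": 0,"dy": 0.02,"dz": 0,"rx": 0,"ry": 0,"rz": 0},{"dx": 0,"dy": 0.02,"dz": 0,"rx": 0,"ry": 0,"rz": 0},{"dx": 0,"dy": 0.02,"dz": 0,"rx": 0,"ry": 0,"rz": 0},{"dx": 0,"dy": 0,"dz": 0,"rx": 0,"ry": 0,"rz": 0},{"dx": 0,"dy": 0,"dz": 0,"rx": 0,"ry": 0,"rz": 0},{"dx": 0,"dy": 0,"dz": 0,"rx": 0,"ry": 0,"rz": 0},{"dx": 0,"dy": 0,"dz": 0,"rx": 0,"ry": 0,"rz": 0},{"dx": 0,"dy": 0,"dz": 0,"rx": 0,"ry": 0,"rz": 0},{"dx": 0,"dy": 0,"dz": 0,"rx": 0,"ry": 0,"rz": 0},{"dx": 0,"dy": 0,"dz": 0,"rx": 0,"ry": 0,"rz": 0}])

```text
t: 15.65
tcp_pos: [0.5433, 0.1081, 0.0055]
tool_rot: [0.659, 0.752, -0.001, 0.001]
force: [0.3, -15.2, 0.2]
finger_gap: 0.7
gripper_force: 7.7
```

```bash
python3 wl.py w9
```

```text
t 15.65 tcp [543.3 108.1   5.5] F [  0.3 -15.2   0.2] dies 3
span 57.3 c [534.5 164.5] turn left -0.1 tool-block -0.0 fence xy -3.7 -43.4 tcp in block 1.3 -57.1
```

View pics/w9.png

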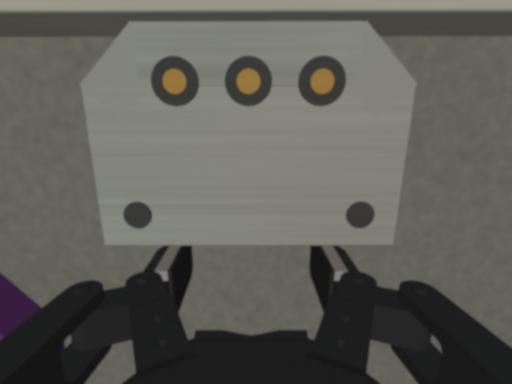

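The block is hard against the fence: its nose edge (row 20) lies parallel along the fence face, the force has risen to 15 N and nothing moves any more. Now I back straight off, rise, and check from the top.

move_arm(targets=[{"dx": 0.01,"dy": -0.1,"dz": 0,"rx": 0,"ry": 0,"rz": 0},{"dx": 0.02,"dy": -0.2,"dz": 0,"rx": 0,"ry": 0,"rz": 0},{"dx": 0.06,"dy": -0.5,"dz": 0,"rx": 0,"ry": 0,"rz": 0},{"dx": 0.06,"dy": -0.5,"dz": 0,"rx": 0,"ry": 0,"rz": 0},{"dx": 0,"dy": 0,"dz": 1,"rx": 0,"ry": 0,"rz": 0},{"dx": 0,"dy": 0,"dz": 1,"rx": 0,"ry": 0,"rz": 0},{"dx": 0,"dy": 0,"dz": 1,"rx": 0,"ry": 0,"rz": 0},{"dx": 0,"dy": 0,"dz": 1,"rx": 0,"ry": 0,"rz": 0},{"dx": 0,"dy": -0.5,"dz": 1,"rx": 0,"ry": 0,"rz": 0},{"dx": 0,"dy": -0.5,"dz": 1,"rx": 0,"ry": 0,"rz": 0}])

```text
t: 16.95
tcp_pos: [0.5464, 0.0528, 0.1561]
tool_rot: [0.661, 0.751, -0.0, -0.0]
force: [-0.4, 0.7, -0.1]
finger_gap: 0.698
gripper_force: 0.0
```

move_arm(targets=[{"dx": 0,"dy": -1,"dz": 0,"rx": 0,"ry": 0,"rz": 0},{"dx": 0,"dy": -1,"dz": 0,"rx": 0,"ry": 0,"rz": 0},{"dx": 0,"dy": -1,"dz": 0,"rx": 0,"ry": 0,"rz": 0},{"dx": 0,"dy": -1,"dz": 0,"rx": 0,"ry": 0,"rz": 0},{"dx": 0,"dy": -1,"dz": 0,"rx": 0,"ry": 0,"rz": 0},{"dx": 0,"dy": -1,"dz": 0,"rx": 0,"ry": 0,"rz": 0},{"dx": 0,"dy": -1,"dz": 0,"rx": 0,"ry": 0,"rz": 0},{"dx": 0,"dy": -1,"dz": 0,"rx": 0,"ry": 0,"rz": 0},{"dx": 0,"dy": 0,"dz": 0,"rx": 0,"ry": 0,"rz": 0},{"dx": 0,"dy": 0,"dz": 0,"rx": 0,"ry": 0,"rz": 0}])

```text
t: 18.2
tcp_pos: [0.5461, -0.146, 0.1551]
tool_rot: [0.661, 0.751, 0.0, -0.001]
force: [-0.1, 0.2, 0.7]
finger_gap: 0.702
gripper_force: 0.0
```

```bash
python3 look.py 9
```

```text
18.25 [ 546.2 -145.6  155.2] [-1.   0.1  0.3]
```

View pics/t9.png

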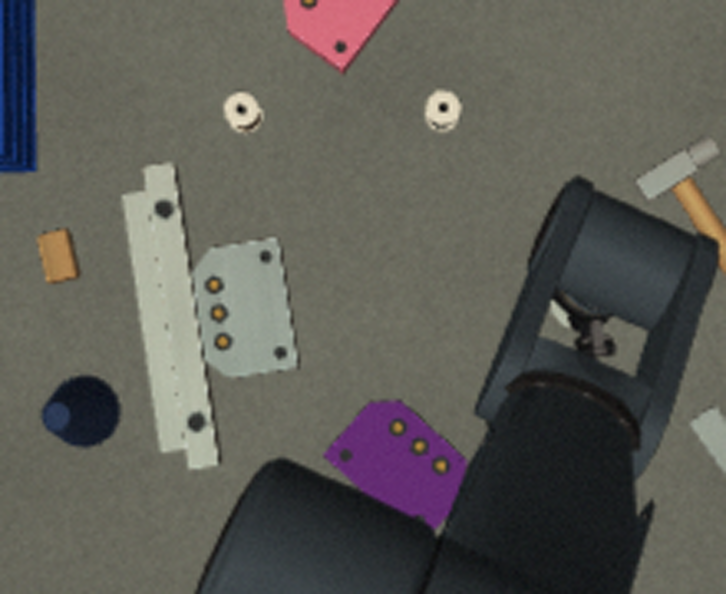

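The top view shows the block's nose flush along the fence face (195,275)–(205,350), midway between the bolts (164,208) and (196,422). The bystanders are undisturbed and the gripper is clear, 125 mm above the tin. I'm handing in.

```bash
python3 -c "
from station import order
print(order.sign_off())"
```

```text
the job is handed in; nothing more can be done
None
```

The die block was turned square well clear of the fence and paused there. It was then pushed flush, about 4 mm off the fence's middle between the bolts, and the job was handed in at about 18 s; no verdict was returned.

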